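# Clamp a ground pin in the iris chuck

### The arm

A 6-joint arm with a two-finger parallel gripper is mounted at the origin on the work surface; the furniture and walls round the work are solid. World frame = base frame: x ahead of the robot, y to its left, z up, the work surface at z = 0. Lengths are in m, angles in degrees, forces in N, time in s.
With the tool pointing down it reaches from about 0.3 to 1 m from the base axis. Payload 5.1 kg.
Tool frame: the origin (TCP) lies at the very end of the fingers, on their centre line; the grasp point (between the pads) lies 19 mm behind it (robot.grip_point_offset is the distance from the TCP to the grasp point, in m); z points along the fingers, y is the line along which they close (so a half turn about z gives the same grasp; the last joint's range is limited). The gripper opens to 95 mm and grips with 3 to 60 N. Pads are 20 mm wide; open, the fingers measure 119 mm over their backs; the gripper's body (75 mm by 180 mm) begins 59 mm behind the grasp point.
Start: joints at [60.413, 7.093, 94.555, -0, 78.352, -4.733], TCP at [0.273, 0.59, 0.18] pointing down, gripper open.
Joint ranges: [-149.61, 149.61], [-58.7, 133.49], [1.44, 155.28], [-77.14, 257.14], [18.33, 153.61], [-166.67, 166.67]. Speed limits (degrees/s): [147.25, 147.25, 180, 180, 180, 180].

### API

Orientations are given as [roll, pitch, yaw] about the fixed x, y, z axes, in that order (R = Rz(yaw) Ry(pitch) Rx(roll)).
In Python, from plant import robot, fingers, planner, vision, readout gives the robot as it stands. The module is installed in compiled form; this text tells all that it offers. Calls block until the motion is done:
- robot.move_pose(position, orientation): joint-space move of the TCP to a pose.
- robot.line_to(position, ori=None, v=0.15): straight line of the TCP; ori=None keeps the orientation; v is the mean speed in m/s.
- robot.movej(angles): joint-space move.
- fingers.grip(opening, grasp_force=None): finger opening in m; grasp_force is the grip in N (None keeps the last); returns when the fingers have stopped.
- robot.hold(seconds).
- planner.solve_ik(position, orientation): joint angles nearest the present ones, or None.
- vision.capture(name): name is "scene" or "top" or "wrist"; returns a dict with "img" (400x640x3 uint8, red, green, blue), "z_map" (400x640 float32, m along the optical axis (not along the pixel's ray), 0 where there is no reading), "intrinsics" (3x3 intrinsics, pixels), "eye" and "orientation" of the camera in the world; the wrist camera has in their place "T_tool_cam" (4x4, takes a point from camera to tool coordinates, whose origin is the TCP and whose axes are the flange's). Camera axes: x right, y down, z forward; pixel columns grow to the right and rows downward; lengths in m; the calibration is good to about 2 mm. A picture is of the moment at which its call begins: read the wrist's pose just before it.
A pose or a line that the arm cannot do raises robot.PlanningError and nothing moves.
- robot.finish_job(): hands the job in; it is judged then, once.
Readings, each from a call of its own:
- readout.read_clock(): time.
- readout.read_qpos(): joint angles.
- readout.read_joint_vel(): joint speeds.
- readout.read_joint_efforts(): joint torques, N m.
- readout.read_position(): TCP position.
- readout.read_ee_rot(): TCP orientation.
- readout.read_wrist_force(): force on the tool from outside, world axes, zero at the start.
- readout.read_torque(): the same for the moment, N m.
- readout.read_gripper_width(): finger opening in m.
- readout.read_grip_force(): force on a finger pad.
Only numpy, scipy, OpenCV 4.12 (cv2) and the standard library are available. Lean on these libraries where they do the work, as an engineer would, in place of code of your own. Each camera call takes 0.05 s, during which the arm holds its last target. There are 200 camera calls.

### The job

Stand the steel pin upright in the middle of the blue iris chuck and set it down on the chuck's floor without dropping it. Then take hold of only the slim silver ring between the two fixed blue rings and turn it clockwise, seen from above, until all three jaws hold the pin snugly: stop soon after you feel them bite, because overtightening marks the pin. Never touch the blue rings with the robot, let go at the end, and leave the bush, washer and tape measure where they are.

Things in the scene. Friction and masses are not known exactly. Their poses are not given: they have to be found in the camera images.
- pin: loose ground steel pin, light grey, 30 mm diameter, 75 mm long, standing upright at the start; origin in the centre of its underside, z along its axis. Grip its upper 25 mm: in the chuck 33 mm of it stand above the upper ring
- seat (a point): point on the chuck's axis, on its floor 4 mm above the bench, where the pin's underside shall rest. The chuck is fixed to the bench (dark base plate 112 mm diameter, 4 mm thick). Bore above the seat: 45 mm diameter; the jaw pads, 6 to 18 mm above the bench, leave a free circle of at least 34 mm diameter at the start
- ring_grip (a point): point on the chuck's vertical axis at mid height of the slim silver knurled ring, 30.5 mm above the bench. The slim ring: 64 to 66 mm outside diameter, 25 to 36 mm above the bench; pinch it across its diameter with the fingertips 23 to 31 mm above the bench, straddling upper ring and pin (pin top then at 79 mm above the bench)
- clamp_ring (a joint): angle of the slim ring (rad), grows as it is turned clockwise seen from above; starts between 0 and 0.4, stop at 2.2. Drag about 0.3 N m while moving (less, steady, when held still between small steps); stays where it is left. After the jaws bite, the moment rises by about 0.018 N m per newton on every jaw: a rise of 0.08 to 0.25 N m over the drag is snug, reached within about 0.1 rad
- lower_ring: fixed blue ring under the slim ring, 78 mm diameter, 4 to 20 mm above the bench, not to be touched by the robot; origin on the chuck's axis at the bench
- upper_ring: fixed blue ring above the slim ring, 54 mm diameter, 39 to 46 mm above the bench, with the dark 48 mm sleeve under it, not to be touched by the robot; origin on the chuck's axis at the bench
- jaw_a: jaw of the chuck with its brass pad, one of three at 120 degrees; each rad of the slim ring moves them all 6 mm inward. Each pad is worn by an unknown amount (2.3 mm either way), so they bite the 30 mm pin at a ring angle of about 1.25 rad, anywhere from 0.87 to 1.65; its origin moves with the jaw, whatever the wear
- jaw_b: second jaw, as jaw_a
- jaw_c: third jaw, as jaw_a
- bush: bystander: light grey bush 44 mm diameter, 45 mm high, standing about 118 mm beside the chuck's axis; origin in its underside
- washer: bystander: flat grey thrust washer, 68 mm diameter, 9 mm thick, lying on the bench; origin in its underside
- tape_measure: bystander: yellow tape measure 34x80x62 mm standing on the bench; origin in its underside
Things that resemble listed ones, but are neither listed nor needed, are in the scene too. What is shaped like the pin but green is not meant.

How it is judged:
By the outcome, as a careful person would: the job done as asked, in the order asked, and still so for the second after the job is handed in, with the robot touching nothing.
It also fails if it takes over 69 s, if anything falls off the work surface, if the arm or the gripper's body presses on something with over 40 N, if the wrist force passes 120 N, or if a joint passes its speed limit or range.

## Working session

There is one attempt and no reset: what is moved stays moved. The work goes in short steps, each a Python script; the robot and the scene stay as the last script left them, time stands still between calls to the robot, and variables do not carry over. Pictures are saved under pics/ and viewed, at most 10 in all, crops included, and the job is handed in when it is done.

```bash
mkdir -p pics; cat > h.py <<'E'
import numpy as np,cv2
from scipy.spatial.transform import Rotation as R
from plant import robot,fingers,planner,vision,readout
def cap(name):
    if name=="wrist":
        p=np.array(readout.read_position());o=readout.read_ee_rot()
        c=vision.capture(name)
        T=np.eye(4);o=np.array(o)
        T[:3,:3]=o if o.shape==(3,3) else R.from_euler('xyz',o,degrees=True).as_matrix()
        T[:3,3]=p;c['T']=T@np.array(c['T_tool_cam'])
    else:
        c=vision.capture(name);T=np.eye(4);o=np.array(c['orientation'])
        T[:3,:3]=o if o.shape==(3,3) else R.from_euler('xyz',o,degrees=True).as_matrix()
        T[:3,3]=c['eye'];c['T']=T
    return c
def save(c,n): cv2.imwrite('pics/'+n,cv2.cvtColor(c['img'],cv2.COLOR_RGB2BGR))
def cast(c,u,v,z):
    d=c['T'][:3,:3]@np.linalg.solve(np.array(c['intrinsics']),[u,v,1.]);e=c['T'][:3,3]
    return e+d*(z-e[2])/d[2]
def cloud(c):
    z=c['z_map'];v,u=np.mgrid[:z.shape[0],:z.shape[1]]
    P=np.stack([u,v,np.ones_like(u)],-1)@np.linalg.inv(np.array(c['intrinsics'])).T*z[...,None]
    P=P@c['T'][:3,:3].T+c['T'][:3,3]; P[z==0]=np.nan
    return P
def blobs(mask,amin=40):
    n,l,s,ce=cv2.connectedComponentsWithStats(mask.astype(np.uint8))
    return [(s[i],ce[i],l==i) for i in range(1,n) if s[i,4]>=amin]
E
python3 - <<'E'
from h import *
for n in("scene","top","wrist"):
    c=cap(n);save(c,n+'0.png');print(n,c['T'].round(3).tolist(),np.array(c['intrinsics']).round(1).tolist(),c.get('orientation'))
    P=cloud(c);m=(P[...,2]>0.005)&(P[...,2]<.12)&(np.hypot(P[...,0],P[...,1])>.25)
    for s,ce,b in blobs(m,60):
        q=P[b];print(s,ce.round(),np.median(q,0).round(3),'zmax',np.percentile(q[:,2],95).round(3),'rgb',np.median(c['img'][b],0))
print(readout.read_ee_rot(),readout.read_clock(),robot.grip_point_offset)
E
```

```text
scene [[0.516, -0.452, 0.728, -0.503], [-0.856, -0.292, 0.426, -0.564], [0.02, -0.843, -0.537, 0.778], [0.0, 0.0, 0.0, 1.0]] [[460.3, 0.0, 316.8], [0.0, 460.3, 206.0], [0.0, 0.0, 1.0]] [-122.51786648   -1.1251409   -58.91123442]
[ 18  88  18  16 146] [27. 95.] [0.616 1.657 0.029] zmax 0.059 rgb [111. 113. 114.]
[  119   105   453   283 23459] [401. 235.] [ 0.616 -0.377  0.045] zmax 0.111 rgb [116. 118. 120.]
[   0  123   43   50 1291] [ 18. 149.] [0.221 1.087 0.052] zmax 0.113 rgb [89. 65. 25.]
[216 180  21  11 129] [226. 185.] [0.487 0.367 0.008] zmax 0.011 rgb [144. 143. 141.]
[125 183  68  17 281] [154. 191.] [0.333 0.557 0.008] zmax 0.011 rgb [228. 228. 226.]
[241 187  15  19 234] [248. 195.] [0.442 0.239 0.031] zmax 0.045 rgb [116.  116.  114.5]
[269 192  33  26 517] [285. 204.] [0.468 0.118 0.026] zmax 0.046 rgb [ 50.  84. 122.]
[341 214  13  28 276] [348. 227.] [ 0.437 -0.113  0.048] zmax 0.076 rgb [131. 133. 132.]
[355 220  25  39 574] [366. 238.] [ 0.406 -0.18   0.05 ] zmax 0.077 rgb [16. 91. 40.]
[407 233  29  28 535] [421. 246.] [ 0.474 -0.311  0.041] zmax 0.063 rgb [127. 
[... 2811 characters left out ...]
02.5]
[499 392  23   8 129] [508. 396.] [-0.06  -0.514  0.033] zmax 0.061 rgb [119. 122. 124.]
wrist [[0.421, 0.877, 0.232, 0.208], [0.907, -0.406, -0.11, 0.62], [-0.002, 0.257, -0.966, 0.383], [0.0, 0.0, 0.0, 1.0]] [[353.2, 0.0, 320.9], [0.0, 353.2, 198.2], [0.0, 0.0, 1.0]] None
[ 237  161  133  119 3322] [319. 223.] [0.329 0.578 0.008] zmax 0.011 rgb [240. 242. 241.]
[ 83 207  37  43 827] [101. 228.] [0.226 0.335 0.008] zmax 0.01 rgb [243. 247. 250.]
[ 349  240   69   40 1498] [389. 265.] [0.401 0.618 0.011] zmax 0.013 rgb [ 59.  88. 146.]
[ 303  313  154   34 4446] [381. 329.] [0.477 0.574 0.011] zmax 0.013 rgb [ 50.  83. 146.]
[-1.79906572e+02 -8.29179425e-03  1.55145398e+02] 0.15 0.0188
```

View pics/top0.png

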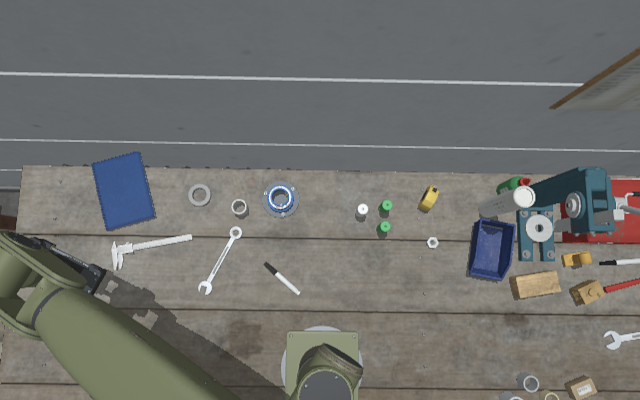

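View pics/scene0.png

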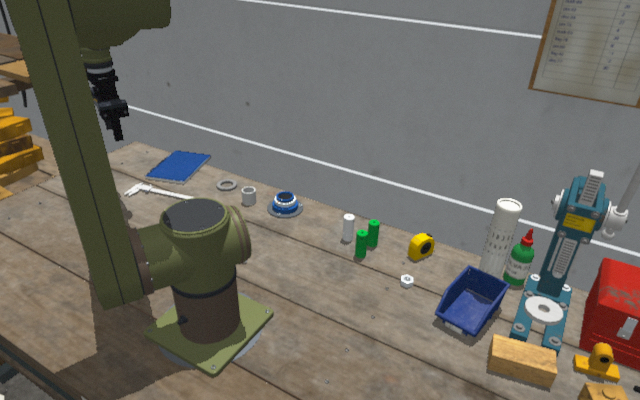

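The top view shows the pin (light top) at (362,210), two green decoys at (386,205) and (384,227), and the chuck at (281,199). It also shows the bush at (239,207), washer at (199,195) and tape at (429,198). The scene view agrees. Next I'll take close looks at opposite yaws, which cancels the hand-eye bias.

```bash
python3 - <<'E'
from h import *
import pickle
out={}
for k,x,y,yaws in(("chuck",.478,.125,(194.5,14.5)),("pin",.446,-.106,(-13.3,166.7))):
    for i,w in enumerate(yaws):
        robot.move_pose([x,y,.18],[180,0,w]); robot.hold(.2)
        c=cap("wrist");out[k+str(i)]=c
        P=cloud(c);r=np.hypot(P[...,0]-x,P[...,1]-y)
        for lo,hi in((.065,.09),(.041,.053),(.012,.03)):
            m=(r<.05)&(P[...,2]>lo)&(P[...,2]<hi)
            if m.sum()>30:
                q=P[m];print(k,i,lo,m.sum(),np.median(q,0).round(4),q.min(0).round(4),q.max(0).round(4))
pickle.dump(out,open('o.pkl','wb'))
cv2.imwrite('pics/w1.png',cv2.cvtColor(cv2.resize(np.vstack([np.hstack([out['chuck0']['img'],out['chuck1']['img']]),np.hstack([out['pin0']['img'],out['pin1']['img']])]),(800,500),interpolation=cv2.INTER_AREA),cv2.COLOR_RGB2BGR))
print(readout.read_clock(),readout.read_qpos())
E
```

```text
chuck 0 0.041 810 [0.4834 0.1294 0.0458] [0.4563 0.1029 0.0411] [0.5106 0.1568 0.048 ]
chuck 0 0.012 1230 [0.4709 0.125  0.0199] [0.4444 0.0907 0.0121] [0.5228 0.1686 0.03  ]
chuck 1 0.041 814 [0.4827 0.1302 0.0458] [0.456  0.1036 0.0412] [0.5098 0.1576 0.0481]
chuck 1 0.012 1248 [0.4941 0.1307 0.0199] [0.4434 0.0916 0.0121] [0.5219 0.1697 0.0299]
pin 0 0.065 892 [ 0.4492 -0.1075  0.0747] [ 0.4332 -0.1222  0.065 ] [ 0.4631 -0.0925  0.0772]
pin 0 0.041 52 [ 0.4616 -0.1098  0.0473] [ 0.45   -0.1221  0.0413] [ 0.463  -0.0957  0.053 ]
pin 0 0.012 67 [ 0.4615 -0.1099  0.0206] [ 0.4501 -0.122   0.012 ] [ 0.463  -0.0943  0.03  ]
pin 1 0.065 883 [ 0.4474 -0.108   0.0746] [ 0.4334 -0.123   0.065 ] [ 0.4632 -0.0932  0.0766]
pin 1 0.041 59 [ 0.4353 -0.1042  0.0469] [ 0.4334 -0.1209  0.0411] [ 0.4474 -0.0933  0.0529]
pin 1 0.012 71 [ 0.4352 -0.1043  0.0209] [ 0.4332 -0.121   0.0123] [ 0.4465 -0.0934  0.03  ]
9.2167 [-2.00819571e+01 -1.82593461e+01  1.18021698e+02  1.30643771e-03
  8.02363332e+01 -9.67808827e+01]
```

View pics/w1.png

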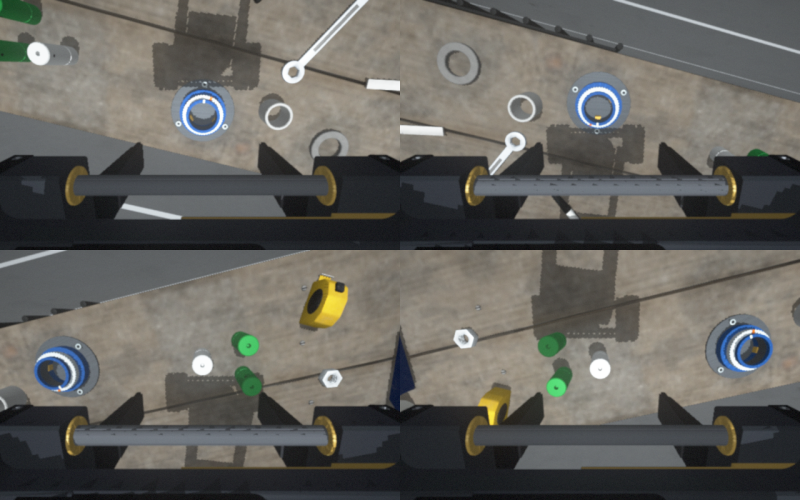

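```bash
python3 - <<'E'
from h import *
fingers.grip(.06,25)
robot.move_pose([.4482,-.1079,.11],[180,0,90])
robot.line_to([.4482,-.1079,.052],v=.08)
fingers.grip(.02,25)
print(readout.read_gripper_width(),readout.read_grip_force(),readout.read_position(),readout.read_qpos())
f0=np.array(readout.read_wrist_force())
robot.line_to([.4482,-.1079,.15],v=.12)
robot.line_to([.4832,.1302,.15],v=.2);robot.hold(.3)
print(f0,readout.read_wrist_force(),readout.read_torque(),readout.read_gripper_width(),readout.read_position(),readout.read_qpos())
c=cap("wrist");c2=cap("scene")
P=cloud(c);m=(P[...,2]>.09)&(np.hypot(P[...,0]-.4832,P[...,1]-.1302)<.03);
if m.sum():print(m.sum(),np.median(P[m],0),P[m].min(0),P[m].max(0))
a=c['img'];b=cv2.resize(c2['img'][90:230,210:380],(340,280),interpolation=cv2.INTER_CUBIC)
o=np.zeros((400,640+340,3),np.uint8);o[:,:640]=a;o[:280,640:]=b
cv2.imwrite('pics/w2.png',cv2.cvtColor(cv2.resize(o,(784,320)),cv2.COLOR_RGB2BGR));print(readout.read_clock())
E
```

```text
0.019916045258673187 0.0 [ 0.44817277 -0.1078749   0.05195743] [-2.02106599e+01 -1.07953151e+01  1.24844479e+02 -2.70642147e-04
  6.59544531e+01 -2.02149369e+01]
[-0.41253475 -0.49204251 -0.01535092] [-0.53285382 -0.78884348 -0.15247735] [-0.06178929  0.01234295 -0.03717773] 0.019686635718045492 [0.48325025 0.12971951 0.15007504] [ 8.87711954e+00 -1.10898930e+01  1.15143634e+02 -1.35332408e-03
  7.59383387e+01  8.92824442e+00]
18159 [0.48327391 0.15501222 0.28995326] [0.46000547 0.11764785 0.18426292] [0.50583177 0.16019017 0.30912051]
15.6583
```

View pics/w2.png

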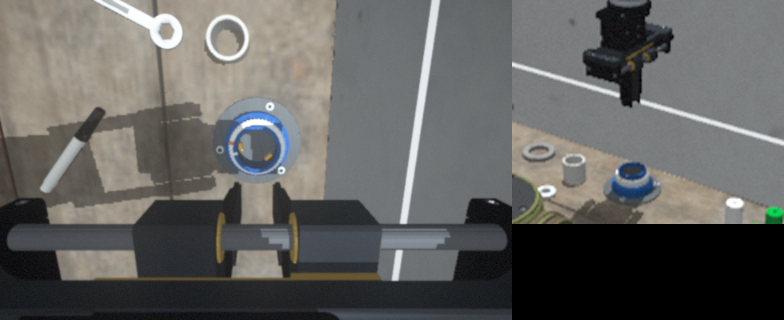

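The grasp missed. The width went to 20 mm with no force, and in the scene crop the pin still stands at its old place. I'll find where the fingertips really are and re-measure the pin.

```bash
python3 - <<'E'
from h import *
for n in("scene","top","wrist"):
    c=cap(n);P=cloud(c)
    m=(P[...,2]>.14)&(P[...,2]<.175)&(np.hypot(P[...,0]-.48,P[...,1]-.13)<.08)
    if m.sum()>5: print(n,'tips',m.sum(),np.median(P[m],0).round(4),P[m].min(0).round(4),P[m].max(0).round(4))
    m=(P[...,2]>.06)&(P[...,2]<.085)&(np.hypot(P[...,0]-.448,P[...,1]+.108)<.04)
    if m.sum()>5: print(n,'pin',m.sum(),np.median(P[m],0).round(4),P[m].min(0).round(4),P[m].max(0).round(4),np.median(c['img'][m],0))
print(np.array(c['T_tool_cam']).round(4).tolist())
print(readout.read_ee_rot(),readout.read_position(),readout.read_gripper_width())
cs=cap("scene");cv2.imwrite('pics/s3.png',cv2.cvtColor(cv2.resize(cs['img'][60:280,200:420],(660,600)),cv2.COLOR_RGB2BGR))
E
```

```text
scene pin 99 [ 0.4402 -0.111   0.0735] [ 0.4305 -0.1242  0.0607] [ 0.464  -0.0945  0.0793] [171. 174. 172.]
top pin 95 [ 0.4467 -0.108   0.0749] [ 0.4326 -0.1227  0.0642] [ 0.4619 -0.0934  0.0825] [242. 244. 246.]
[[-0.0007, -0.9662, -0.2579, 0.0724], [1.0, -0.0006, -0.0004, 0.0001], [0.0002, -0.2579, 0.9662, -0.2047], [0.0, 0.0, 0.0, 1.0]]
[ 1.79999811e+02 -1.44715546e-03  8.99933079e+01] [0.48320013 0.13013377 0.15002343] 0.020427637658988546
```

View pics/s3.png

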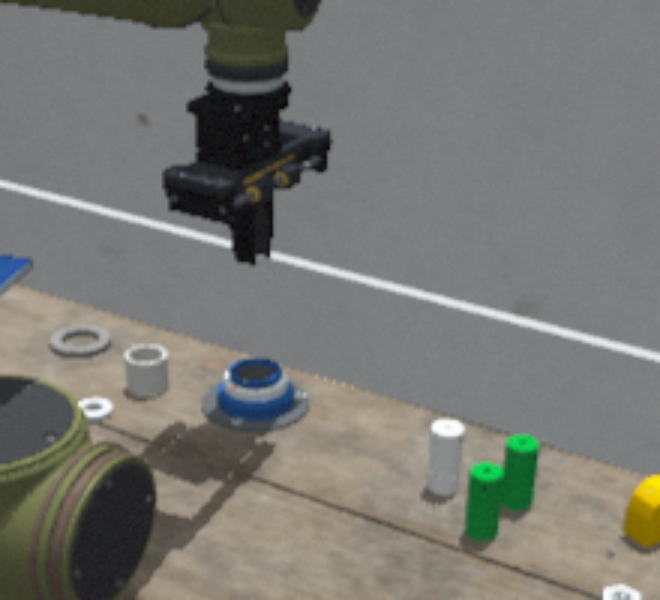

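```bash
python3 - <<'E'
from h import *
for n in("scene","top"):
    c=cap(n);K=np.array(c['intrinsics'])
    for z in(.15,.17,.19):
        p=np.array([.4832,.1302,z])
        q=K@(c['T'][:3,:3].T@(p-c['T'][:3,3]));print(n,z,(q[:2]/q[2]).round(1))
    P=cloud(c);m=(P[...,2]>.12)&(np.hypot(P[...,0]-.4832,P[...,1]-.1302)<.045)
    print(m.sum(),[(zz,((P[...,2]>zz)&m&(P[...,2]<zz+.02)).sum()) for zz in(.12,.14,.16,.18,.2,.22)])
    for zz in(.18,.2):
        s=m&(P[...,2]>zz)&(P[...,2]<zz+.02)
        if s.sum():print(P[s].min(0),P[s].max(0))
    # dark pixels' lowest row
    if n=="scene":
        d=c['img'].max(2)[100:175,265:305]<45
        rr=np.argwhere(d);print('lowest dark',rr[:,0].max()+100,'cols',rr[rr[:,0]>=rr[:,0].max()-2][:,1]+265)
E
```

```text
scene 0.15 [283.5 165.5]
scene 0.17 [283.4 159.4]
scene 0.19 [283.3 153.2]
1513 [(0.12, np.int64(0)), (0.14, np.int64(0)), (0.16, np.int64(0)), (0.18, np.int64(52)), (0.2, np.int64(83)), (0.22, np.int64(92))]
[0.4640669  0.11691589 0.18409488] [0.49859427 0.14014434 0.1993281 ]
[0.4611356  0.1155306  0.20038051] [0.50320338 0.1402019  0.21984586]
lowest dark 156 cols [279 280 281 282 283 284 280 281 282 283 284 284]
top 0.15 [276.1 190.6]
top 0.17 [275.6 189.3]
top 0.19 [275. 188.]
1954 [(0.12, np.int64(0)), (0.14, np.int64(0)), (0.16, np.int64(0)), (0.18, np.int64(0)), (0.2, np.int64(0)), (0.22, np.int64(0))]
```

Both cameras put the real fingertips about 33 mm above the reported TCP, with xy agreeing. I'll check whether that offset changes with the opening.

```bash
python3 - <<'E'
from h import *
import pickle
D={}
def tipz(w):
    p=np.array(readout.read_position());c=cap("wrist");P=cloud(c);P=P-p
    s=cap("scene");D[w]=(c,s)
    m=(np.abs(P[...,0])<.062)&(np.abs(P[...,1])<.016)&(P[...,2]>-.03)&(P[...,2]<.09)
    q=P[m];print(w,readout.read_gripper_width(),'wrist lowest',np.sort(q[:,2])[[0,5,20]].round(4),'x',q[:,0].min().round(4),q[:,0].max().round(4))
    P=cloud(s)-p;m=(np.abs(P[...,0])<.065)&(np.abs(P[...,1])<.02)&(P[...,2]>-.03)&(P[...,2]<.09);q=P[m]
    if len(q):
        print('  scene lowest',np.sort(q[:,2])[[0,3,8]].round(4),'x',q[:,0].min().round(4),q[:,0].max().round(4),'y',q[:,1].min().round(4),q[:,1].max().round(4))
for w in(.022,.04,.066,.095):
    fingers.grip(w); tipz(w)
pickle.dump(D,open('d.pkl','wb'));print(readout.read_clock())
o=np.hstack([np.vstack([cv2.resize(D[w][1]['img'][90:180,235:325],(260,260)),cv2.resize(D[w][0]['img'],(260,162))]) for w in(.022,.066,.095)])
cv2.imwrite('pics/w4.png',cv2.cvtColor(o,cv2.COLOR_RGB2BGR))
E
```

```text
0.022 0.022188451688116218 wrist lowest [0.0343 0.0347 0.0356] x -0.0197 0.0192
  scene lowest [0.0347 0.0357 0.0372] x -0.0255 0.0213 y -0.0159 0.0135
0.04 0.039896023692839636 wrist lowest [0.0342 0.0345 0.0354] x -0.0301 0.0299
  scene lowest [0.0338 0.0368 0.0372] x -0.0356 0.0307 y -0.0149 0.0114
0.066 0.06576269407706363 wrist lowest [0.0328 0.0349 0.0354] x -0.044 0.0437
  scene lowest [0.0351 0.0356 0.0367] x -0.047 0.0409 y -0.0145 0.0117
0.095 0.09502732126795933 wrist lowest [0.0338 0.0343 0.0351] x -0.0585 0.0584
  scene lowest [0.0345 0.035  0.0377] x -0.0623 0.0585 y -0.0144 0.0128
18.5917
```

View pics/w4.png

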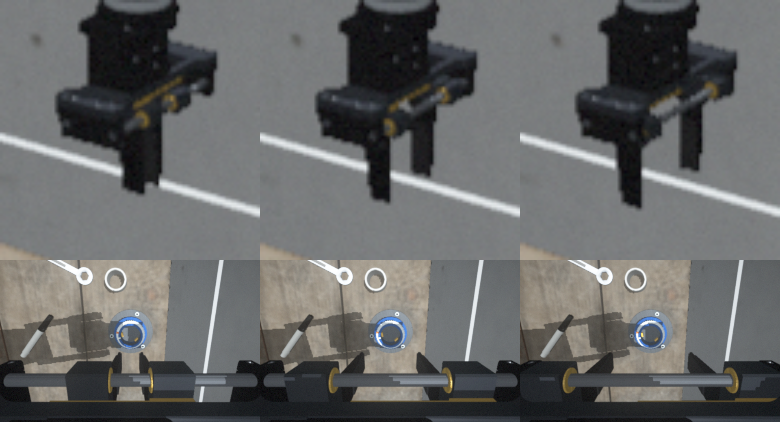

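The offset is a constant 34 mm along the tool axis at every opening, so I'll command tip height minus 0.034. I'll check the body height from the same pictures, then grasp again.

```bash
echo 'D=.0343' >> h.py; python3 - <<'E'
from h import *
import pickle
d=pickle.load(open('d.pkl','rb'))[.022][1]
P=cloud(d)-np.array([.4832,.1302,.15])
m=(np.abs(P[...,0])<.095)&(np.abs(P[...,0])>.05)&(np.abs(P[...,1])<.04)&(P[...,2]>0)
print('body above tip',np.sort(P[m][:,2])[[0,5,20]]-D)
fingers.grip(.06,25)
robot.move_pose([.4482,-.1079,.11],[180,0,90])
robot.line_to([.4482,-.1079,.052-D],v=.06)
f0=np.array(readout.read_wrist_force())
fingers.grip(.025,25)
print(readout.read_gripper_width(),readout.read_grip_force(),readout.read_position(),f0,readout.read_wrist_force(),readout.read_clock())
E
```

```text
body above tip [0.07763702 0.07914937 0.08121921]
0.02944980456739764 24.999996721744537 [ 0.44826631 -0.10792022  0.01775469] [1.01576454 0.39814762 0.53024838] [-0.14902312  0.66139245  0.05102097] 22.6417
```

```bash
python3 - <<'E'
from h import *
X,Y=.4832,.1302
robot.line_to([.4482,-.1079,.10],v=.1)
robot.line_to([X,Y,.10],v=.15);robot.hold(.2)
print(readout.read_gripper_width(),readout.read_wrist_force(),readout.read_position())
# check pin and chuck in wrist & scene view
c=cap("scene");P=cloud(c)
m=(P[...,2]>.07)&(P[...,2]<.13)&(np.hypot(P[...,0]-X,P[...,1]-Y)<.03)
print(m.sum(),P[m].min(0),P[m].max(0))
f0=np.array(readout.read_wrist_force())
robot.line_to([X,Y,.035],v=.05)
print('in',np.array(readout.read_wrist_force())-f0)
z=.035
while z>.016:
    z-=.001 if z<.026 else .003
    robot.line_to([X,Y,z],v=.02);f=np.array(readout.read_wrist_force())-f0
    if abs(f[2])>4 or np.hypot(f[0],f[1])>6: break
print(z,f,readout.read_position(),readout.read_gripper_width(),readout.read_clock())
o=np.hstack([cv2.resize(c['img'][100:240,225:345],(343,400)),cv2.resize(cap('scene')['img'][100:240,225:345],(343,400))])
cv2.imwrite('pics/s5.png',cv2.cvtColor(o,cv2.COLOR_RGB2BGR))
E
```

```text
0.02950403554625694 [ 0.56776922  0.32757702 -4.20730946] [0.48324609 0.12977676 0.10004575]
139 [0.46352575 0.11242484 0.08409449] [0.49533587 0.14319676 0.12986131]
in [0.00819407 0.72777455 1.04341753]
0.021 [-2.36362022 -0.18141342  7.02184319] [0.48353016 0.13025931 0.02174428] 0.029449317573900787 28.775
```

View pics/s5.png

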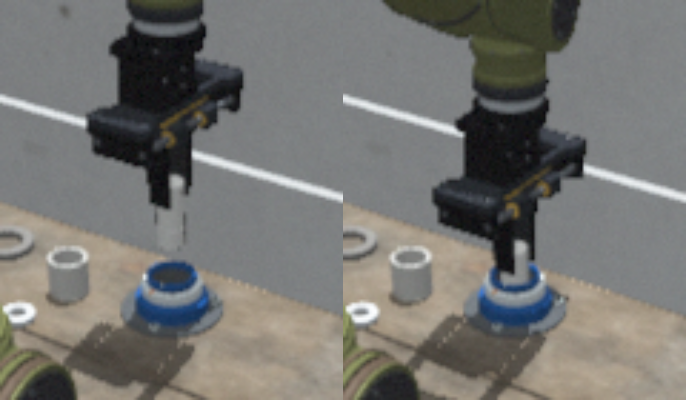

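The pin met the floor at TCP z 21.7 mm, as predicted (21.8). The right-hand picture shows it standing in the chuck between the fingers. I'll release it, retreat and check it.

```bash
python3 - <<'E'
from h import *
X,Y=.4832,.1302
fingers.grip(.046)
robot.line_to([X,Y,.075],v=.1)
fingers.grip(.09)
robot.move_pose([X,Y,.13],[180,0,159]);robot.hold(.2)
c=cap("wrist");P=cloud(c);r=np.hypot(P[...,0]-X,P[...,1]-Y)
for lo,hi in((.07,.085),(.043,.05)):
    m=(r<.035)&(P[...,2]>lo)&(P[...,2]<hi);q=P[m]
    if len(q):print(lo,len(q),np.median(q,0).round(4),((q.min(0)+q.max(0))/2).round(4),np.ptp(q,axis=0).round(4))
save(c,'w6.png');print(readout.read_clock(),readout.read_qpos(),readout.read_torque(),readout.read_wrist_force())
try: print(planner.solve_ik([X,Y,.027-D],[180,0,159]),planner.solve_ik([X,Y,.027-D],[180,0,30]))
except Exception as e: print(e)
E
```

```text
0.07 1251 [0.4824 0.1304 0.0786] [0.4832 0.1301 0.0758] [0.0297 0.0298 0.0108]
0.043 975 [0.4761 0.1339 0.0458] [0.4834 0.1296 0.0465] [0.0545 0.0541 0.0068]
32.325 [ 8.93233395e+00 -1.01022584e+01  1.16306764e+02  1.15554071e-03
  7.38245358e+01 -6.00542238e+01] [ 0.03329619  0.0841306  -0.03316716] [ 0.04702603 -0.23153542 -0.84887728]
[  8.93181999  -0.44641466 121.86913279   0.          58.57728188
 -60.06818001] [ 8.93181999e+00 -4.46414661e-01  1.21869133e+02 -2.54444375e-14
  5.85772819e+01  6.89318200e+01]
```

View pics/w6.png

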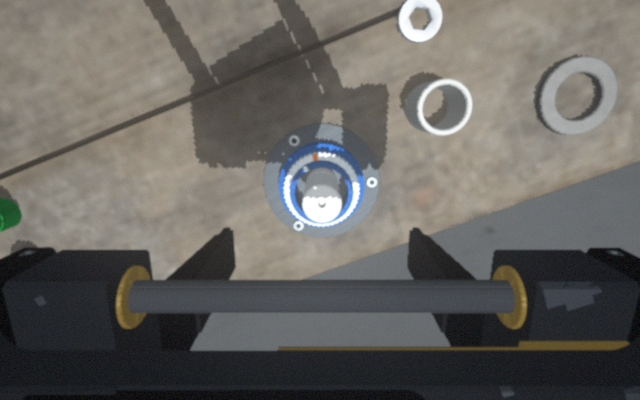

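The pin stands centred: top at (0.4832, 0.1301, 0.079), pixel (322,207). The open fingers clear the bush. Now I'll grip the slim ring and start turning.

```bash
python3 - <<'E'
from h import *
X,Y=.4833,.1300
robot.line_to([X,Y,.0272-D],v=.08)
print(readout.read_position(),readout.read_wrist_force(),readout.read_torque())
fingers.grip(.055,45)
print(readout.read_gripper_width(),readout.read_grip_force(),readout.read_wrist_force(),readout.read_torque(),readout.read_clock())
q=np.array(readout.read_qpos());q0=q[5]
t=readout.read_clock()
for dq in(3,6,9,12,15,18,21):
    q[5]=q0+dq;robot.movej(q);tz=readout.read_torque()[2];robot.hold(.1)
    print(dq,round(tz,3),np.round(readout.read_torque(),3),np.round(readout.read_wrist_force(),1),round(readout.read_clock()-t,2))
print(readout.read_gripper_width())
E
```

```text
[ 0.48375522  0.13004246 -0.00657665] [ 0.27442785 -0.04149404  0.19945227] [-0.03421112 -0.01670267 -0.03121249]
0.06287531137533063 44.999807916465215 [ 0.25379268  1.95605747 -0.28634597] [ 0.12987909 -0.02254027 -0.08121763] 34.7583
3 -0.331 [ 0.031 -0.011 -0.266] [1.2 0.9 0.1] 0.35
6 -0.315 [ 0.039  0.064 -0.303] [ 0.  -0.1 -0.1] 0.7
9 -0.26 [-0.028  0.023 -0.242] [ 0.2  0.3 -0.2] 1.05
12 -0.323 [-0.07  0.07 -0.25] [ 0.3 -0.2  0.5] 1.4
15 -0.277 [-0.143  0.057 -0.221] [0.6 0.1 0.6] 1.75
18 -0.283 [-0.124  0.051 -0.201] [-0.   0.6  1.1] 2.1
21 -0.219 [-0.216  0.131 -0.273] [-0.7 -0.6  0.5] 2.45
0.06309118020689396
```

```bash
cat >> h.py <<'E'
def tq(n=8):
    v=[]
    for _ in range(n): robot.hold(.02);v.append(readout.read_torque()[2])
    return float(np.mean(v))
E
python3 - <<'E'
from h import *
print(readout.read_ee_rot())
q=np.array(readout.read_qpos());q[5]=-60.05+21
t=readout.read_clock();h=[];hit=0
for i in range(28):
    q[5]+=2.;robot.movej(q);v=abs(tq(5));h.append(v)
    b=np.median(h[:max(4,len(h)-3)]) if len(h)>3 else .26
    if v>b+.05:
        v2=abs(tq(8));print('check',q[5],round(v,3),round(v2,3))
        if v2>b+.045: break
print(np.round(h,3),q[5]+60.05,readout.read_clock(),readout.read_gripper_width(),np.round(readout.read_wrist_force(),1))
E
```

```text
[ 1.79978528e+02 -5.54258408e-03  1.38047219e+02]
check -3.049999999999997 0.262 0.289
[0.166 0.158 0.177 0.178 0.184 0.163 0.173 0.162 0.159 0.148 0.143 0.14
 0.144 0.13  0.135 0.032 0.119 0.262] 57.0 43.3417 0.06324213456638388 [-4.1 -2.9  3.4]
```

```bash
python3 - <<'E'
from h import *
def full(n=8):
    T=[];F=[]
    for _ in range(n): robot.hold(.02);T.append(readout.read_torque());F.append(readout.read_wrist_force())
    return np.mean(T,0).round(3),np.mean(F,0).round(2)
print(full())
q=np.array(readout.read_qpos());q[5]=-3.05
q[5]+=.6;robot.movej(q);print(full(),readout.read_clock())
E
```

```text
(array([-0.636,  0.842,  0.26 ]), array([-4.32, -2.65,  3.58]))
(array([-0.606,  0.791,  0.678]), array([-3.59, -2.64,  3.26])) 43.8583
```

```bash
python3 - <<'E'
from h import *
T=[];F=[];E=[]
for _ in range(10): robot.hold(.02);T.append(readout.read_torque());F.append(readout.read_wrist_force());E.append(readout.read_joint_efforts())
print(np.mean(T,0).round(3),np.std(T,0).round(3),np.mean(F,0).round(2),np.mean(E,0).round(2),np.std(E,0).round(2))
print(readout.read_qpos(),readout.read_position(),readout.read_ee_rot(),readout.read_gripper_width(),readout.read_grip_force(),readout.read_clock())
c=cap("wrist");P=cloud(c);X,Y=.4833,.13;r=np.hypot(P[...,0]-X,P[...,1]-Y)
for lo,hi in((.07,.085),(.043,.05)):
    m=(r<.035)&(P[...,2]>lo)&(P[...,2]<hi);q=P[m]
    if len(q):print(lo,len(q),((q.min(0)+q.max(0))/2).round(4),np.ptp(q,axis=0).round(4))
a=cv2.imread('pics/w6.png')[110:260,200:450]
b=cv2.cvtColor(c['img'],cv2.COLOR_RGB2BGR)
print(np.argwhere((P[...,2]>.02)&(P[...,2]<.09)&(r<.04)).mean(0))
cv2.imwrite('pics/w7.png',np.vstack([cv2.resize(a,(440,264)),cv2.resize(b,(440,275))]))
E
```

```text
[-0.59   0.767  0.681] [0.029 0.025 0.023] [-3.99 -2.64  3.23] [  0.18 -29.36 -31.6    0.97  -1.19   0.69] [0.01 0.   0.   0.01 0.   0.01]
[ 8.90768739e+00 -4.63332271e-01  1.21856305e+02  1.35585150e-02
  5.86074726e+01 -2.46479848e+00] [ 0.48329252  0.13006926 -0.00704087] [ 1.79999948e+02 -1.15822307e-02  1.01365423e+02] 0.06308957944540511 45.00072706810897 44.025
0.07 3049 [0.4832 0.1305 0.0775] [0.0695 0.0356 0.015 ]
0.043 2702 [0.4822 0.1363 0.0465] [0.0672 0.0424 0.007 ]
[247.48005131 321.46236414]
```

View pics/w7.png

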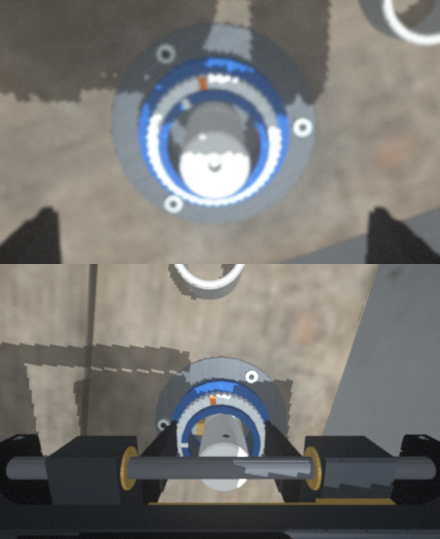

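The orange ring tick keeps its place relative to the camera (bottom picture, (213,400)), so the ring turns with the fingers without slipping. But the signed moment rose from about −0.13 to +0.68 N m: my `abs()` hid the sign and I stopped late. The bite was near 52° of turn, so I'll back off past it and approach again in even 1° steps with the signed moment.

```bash
python3 - <<'E'
from h import *
q=np.array(readout.read_qpos());q0=-60.05
for a in(54,50,46): q[5]=q0+a;robot.movej(q)
print('back',round(tq(4),3))
h=[]
for a in np.arange(47,56,1.):
    q[5]=q0+a;robot.movej(q);v=tq(6);h.append(v)
    e=readout.read_joint_efforts()[5];print(a,round(v,3),round(e,3),np.round(readout.read_wrist_force(),1))
    if len(h)>=4 and v-np.median(h[1:4])>.11: break
print(readout.read_clock())
E
```

```text
back 0.249
47.0 -0.042 -0.063 [-3.8 -3.2  2.9]
48.0 0.032 0.014 [-3.7 -2.8  3.1]
49.0 0.038 0.041 [-3.1 -3.2  2.2]
50.0 0.044 0.047 [-2.1 -3.3  2.7]
51.0 0.077 0.079 [-2.6 -2.4  3.4]
52.0 0.137 0.132 [-2.2 -3.2  3.4]
53.0 0.192 0.193 [-2.4 -2.5  3.5]
47.3417
```

The baseline is about 0.04 and the moment is now 0.19, a rise of about 0.15 N m on a clean slope, which is snug. I'll release and verify.

```bash
python3 - <<'E'
from h import *
X,Y=.4833,.13
fingers.grip(.09)
robot.line_to([X,Y,.13],v=.1);robot.hold(.2)
c=cap("wrist");P=cloud(c);r=np.hypot(P[...,0]-X,P[...,1]-Y)
for lo,hi in((.07,.085),(.043,.05)):
    m=(r<.035)&(P[...,2]>lo)&(P[...,2]<hi);q=P[m];print(lo,len(q),((q.min(0)+q.max(0))/2).round(4),np.percentile(q[:,2],95).round(4))
save(c,'w8.png')
c=cap("top");P=cloud(c)
for n,p in(("bush",(.452,.245)),("washer",(.489,.371)),("tape",(.484,-.303))):
    m=(np.hypot(P[...,0]-p[0],P[...,1]-p[1])<.05)&(P[...,2]>.006);print(n,np.median(P[m],0).round(3))
print(readout.read_clock(),readout.read_wrist_force())
E
```

```text
0.07 1266 [0.4842 0.132  0.0757] 0.0799
0.043 1033 [0.4829 0.1298 0.0465] 0.0471
bush [0.454 0.261 0.041]
washer [0.487 0.369 0.009]
tape [ 0.483 -0.303  0.056]
49.8417 [-0.60486367  0.4568886  -0.30826061]
```

View pics/w8.png

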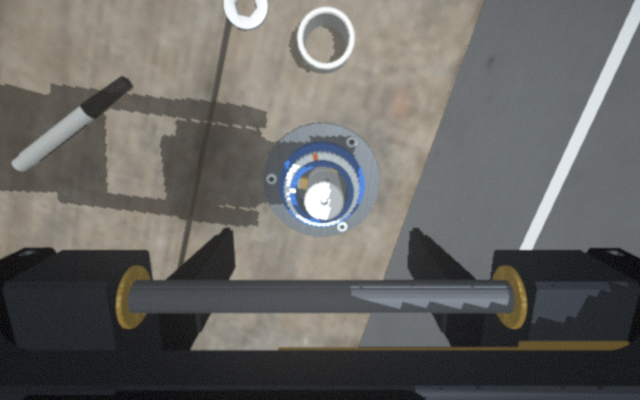

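The pin stands upright at (323,200) with its top at 79 mm, shifted about 2 mm by the uneven jaws. The bush (326,38) is clear of the gripper, and the robot is free of everything. Handing in.

```bash
python3 -c "
from h import *
print(robot.finish_job())"
```

```text
the job is handed in; nothing more can be done
None
```

The job is handed in: the pin stands upright on the chuck floor, the jaws hold it at about 0.15 N m over the drag, and the gripper has let go. On the first pass I overtightened to roughly 0.4 N m before backing off and re-tightening, so the pin may be marked.

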